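Fit the shaker's platform plate and start it

TASK

Draw the platform plate out of the low storage rack by its upstand, lay it down flat on the worktop clear of the rack, let go, and take it again by its bar grip. Set it level on the tops of the shaker's four studs, short of its home place and with its tongue toward the console, then slide it under the console's edge until its holes drop over the studs and it lies flush on the deck. Let go and press the large round key on the console firmly but not hard until it registers; do not press the square keys, and leave the jars and the cup where they stand.

Things in the scene. Friction and masses are not known exactly. Their poses are not given: they have to be found in the camera images.
- plate: Loose platform plate, plain aluminium, 150 x 110 x 6 mm, about 0.3 kg. Origin: centre of its underside; z up; x (the 150 mm side) points to the end with upstand and tongue. It starts flat on the worktop in the rack, its upstand sticking out of the opening by about 40 mm and its bar grip under the rack's roof.
- upstand (a point): Middle of the top edge of the plate's upstand: a straight wall 8 mm thick (along the plate's x), 108 mm wide (along y), rising to 42 mm above the plate's underside. It is centred at x = +57 mm of the plate; the plate's last 14 mm beyond it (x = 61 to 75 mm) are the tongue.
- grip (a point): Middle of the top of the plate's black bar grip: 40 mm long (along the plate's x), 14 mm thick (along y), its top 40 mm above the plate's underside; it is centred at x = -25 mm, y = 0 of the plate.
- hole (a point): Upper mouth of one of the plate's four through holes, 12 mm in diameter, which lie at x = -60 and +35 mm, y = -42 and +42 mm of the plate; this is the one at +35, +42.
- rack: Fixed low storage rack of plain sheet steel, 115 mm deep (x), 134 mm wide (y), 54 mm high, with 11 mm flanges along its sides; no floor. Origin: centre of its underside. Open at its +x end, which is at x = +57 mm. Side walls at y = -65 and +65 mm, 4 mm thick; the roof's underside is 50 mm up.
- shaker: Fixed bench shaker, painted grey, 230 mm (x) x 130 mm (y). Origin: centre of its underside; z up; x points from the deck to the console. The deck, 40 mm above the worktop, reaches from x = -115 to +45 mm; the console from +45 to +115 mm, its top 100 mm above the worktop.
- seat (a point): Where the plate's origin lies when home: on the deck's surface, at x = -20 mm of the shaker; axes as the shaker's, and the plate's x must point the same way. Home, the tongue reaches 10 mm under the console and the upstand is 4 mm from the console's face: a firm stop there means it was slid 4 mm too far.
- stud (a point): Middle of the top of one of the four steel studs on the deck: 10 mm in diameter, 7 mm tall, the upper 2.5 mm tapered to 6 mm. They stand at x = -60 and +35 mm, y = -42 and +42 mm from seat; this is the one at +35, +42, which enters the hole listed.
- slot (a point): Middle of the mouth of the slot under the console's front edge, at deck height: 17 mm high above the deck, 16 mm deep, as wide as the shaker. The tongue goes in it, so the plate cannot be lowered straight home: lying on the stud tops it has 4 mm of free height in the slot.
- round_key: The large round membrane key on the console's top, 28 mm across, standing 4 mm high; origin: centre of its underside, on the console's top. Pressed straight down; it gives only 1.5 mm against a stiff spring (about 4 N per mm) and registers when pressed with more than 4 N for 0.1 s; more than 35 N damages it.
- square_keys: Two small square keys, 13 mm wide and 3 mm high, also on the console's top, 13 mm either side of this origin along the shaker's y. Not to be pressed.
- jar: Loose sample jar, 57 mm across, 70 mm tall, a bystander. Origin: centre of its underside.
- cup: Loose open steel cup, 64 mm across, 75 mm tall, a bystander. Origin: centre of its underside.
- small_jar: Loose sample jar, 53 mm across, 70 mm tall, a bystander. Origin: centre of its underside.

How it is judged:
On the way, in this order (a step that is already met when the one before it is completed fails the run):
1. the plate lies flat on the worktop, clear of the rack and let go (height (world z) of plate below 0.004 m and horizontal distance between plate and rack above 0.11 m and angle between plate's own z axis and vertical below 0.05 rad and contact force between the fingers and plate below 0.1 N), for 0.2 s.
2. the plate rests about level on the stud tops, short of home (x of plate in the frame of seat between -0.04 and -0.004 m and z of plate in the frame of seat between 0.004 and 0.01 m and angle between plate's own z axis and vertical below 0.1 rad and contact force between plate and shaker above 0.2 N), for 0.1 s.
3. the plate is home: its holes over the studs, flush on the deck (z of plate in the frame of seat below 0.002 m and horizontal distance between plate and seat below 0.004 m and angle between the x axis of plate and the x axis of seat, either way round below 0.04 rad and angle between plate's own z axis and vertical below 0.03 rad), for 0.2 s.
4. the round key is pressed with more than 4 N, the plate still home and let go (all of step 3 and contact force between the fingers and round_key above 4 N and contact force between the fingers and plate below 0.1 N), for 0.1 s.
At the end, for the whole second after the job is handed in: The plate lies home and let go on the shaker's deck: within 2 mm of the deck's height, 4 mm of its place, 0.04 rad of its direction and 0.03 rad of level, at rest (all of step 3 and linear speed of plate below 0.01 m/s and contact force between the fingers and plate below 0.1 N); the robot touches nothing.
It fails at once if jar moved by more than 15 mm or tipped (distance of jar from where it was at the start of the episode above 0.015 m or angle between jar's own z axis and vertical above 0.25 rad).
It fails at once if cup moved by more than 15 mm or tipped (distance of cup from where it was at the start of the episode above 0.015 m or angle between cup's own z axis and vertical above 0.25 rad).
It fails at once if small_jar moved by more than 15 mm or tipped (distance of small_jar from where it was at the start of the episode above 0.015 m or angle between small_jar's own z axis and vertical above 0.25 rad).
It fails at once if the round key is pressed with more than 35 N (contact force between anything else and round_key above 35 N).
It fails at once if a square key is pressed (contact force between anything else and square_keys above 2 N).
It also fails if it takes over 64 s, if anything falls off the work surface, if the arm or the gripper's body presses on something with over 40 N, if the wrist force passes 120 N, or if a joint passes its speed limit or range.

ROBOT

A 7-joint arm with a two-finger parallel gripper is mounted at the origin on a cart in front of the work surface, level with it; the furniture and walls round the work are solid. World frame = base frame: x ahead of the robot, y to its left, z up, the work surface at z = 0. Lengths are in m, angles in rad, forces in N, time in s.
With the tool pointing down it reaches from about 0.425 to 0.925 m from the base axis. Payload 6.8 kg.
Tool frame: the origin (TCP) lies midway between the tips of the shut fingers; the grasp point (between the pads) lies bot.grip_point_offset behind it (bot.grip_point_offset is the distance from the TCP to the grasp point, in m); z points along the fingers, y is the line along which they close (so a half turn about z gives the same grasp; the last joint's range is limited). The gripper opens to 85 mm and grips with 20 to 120 N. Pads are 22 mm wide; open, the fingers measure 114 mm over their backs; the gripper's body (76 mm by 85 mm) begins 54 mm behind the grasp point. The pads swing forward as they close: fully open they stand 13 mm farther back than shut.
Start: joints at [-1.348, 0.477, 0.022, 1.555, -0.011, 1.109, -0.083], TCP at [0.219, 0.638, 0.231] pointing down, gripper open.
Joint ranges: [-2.96, 2.96], [-0.34, 2.1], [-1.41, 1.46], [0.24, 2.44], [-1.37, 4.51], [0.17, 1.92], [-2.96, 2.96]. Speed limits (rad/s): [2.39, 2.39, 3.14, 3.14, 3.14, 3.14, 3.14].

INTERFACE

Orientations are given as a unit quaternion [w, x, y, z].
In Python, from station import get_obs, cams, job, bot gives the robot as it stands.
- The arm moves only by the tool arm_command, never from a script. Its argument "rows" is a list that holds one entry, the list of rows, each a list of 5 numbers: the finger opening in mm, from 0 to 85.4, then the shift along the world's x, y, z in units of 60 mm (1.0 is 60 mm), then the turn about the world's z in units of 0.08 rad (1.0 is 0.08 rad). In form: [[[grip, x, y, z, turn], ...]]. A call has exactly 10 rows; each row shifts and turns the commanded pose from where the row before left it; what a row does not reach is not made up. A row lasts 1/8 s, in which the tool goes at most 62.5 mm and 10.7 degrees, less where a joint would pass 70% of its speed; a pose out of reach is approached as far as the arm can. A call with a number of a shift or a turn outside -1 to 1 is refused whole. A call with a gripper value outside its range is refused whole. The fingers move at their own pace and stop on an object; "newtons" is the grip in N (left out, the last holds). Time passes only in rows, so rows that do not move let the fingers close, or fill a call up. It gives the time, the measured TCP pose, the force, the opening and the grip force at its end, in the units of the state.
- get_obs(): the state, without advancing time (a new reading comes with each control period).
- cams.read_camera(name): name is "side" or "top" or "wrist"; returns the picture (480x640x3 uint8, red, green, blue); there is no depth.
- cams.camera_params(name): a dict with "K" (3x3 intrinsics, pixels), "extrinsics" (4x4, takes a point from camera to world coordinates). Camera axes: x right, y down, z forward; pixel columns grow to the right and rows downward; lengths in m; the calibration is good to about 2 mm. A picture is of the moment at which its call begins: read the wrist's pose just before it. camera_params takes no time and is no camera call; for the wrist camera it gives the pose at the moment of the call.
- job.hand_in(): hands the job in; it is judged then, once.
The state is a dict: "t": time; "q": joint angles; "joint_vel": joint speeds; "joint_torque": joint torques, N m; "eef_pos": TCP position; "tool_rot": TCP orientation; "contact_force": force on the tool from outside, world axes, zero at the start; "torque": the same for the moment, N m; "gripper_width": opening from 0.0 (shut) to 1.0 (fully open); "grasp_force": force on a finger pad.
Only numpy, scipy, OpenCV 4.12 (cv2) and the standard library are available. Lean on these libraries where they do the work, as an engineer would, in place of code of your own. Each camera call takes 0.05 s, during which the arm holds its last target. There are 200 camera calls.

## Working session

There is one attempt and no reset: what is moved stays moved. The work goes in short steps, Python scripts to look and compute and a tool call to move; the robot and the scene stay as the last step left them, time stands still between calls to the robot, and variables do not carry over. Pictures are saved under pics/ and viewed, at most 10 in all, crops included, and the job is handed in when it is done.

Besides the shell and the picture viewer there is one more tool, called as a command line: name --argument value ..., lists and objects as JSON in quotes. arm_command: Moves the arm, as the interface text tells. Its arguments: {"type":"object","properties":{"rows":{"type":"array"},"newtons":{"type":"number"}},"required":["rows"]}

```bash
mkdir -p pics; cat > h.py <<'E'
import numpy as np, cv2
from station import get_obs, cams, job, bot
def snap(n,f=None):
    p=cams.camera_params(n); im=cams.read_camera(n)
    if f: cv2.imwrite('pics/'+f,im[:,:,::-1])
    return im,p
def pix(p,X):
    K=np.array(p['K']);T=np.linalg.inv(np.array(p['extrinsics']))
    c=T[:3,:3]@np.array(X,float)+T[:3,3]; u=K@c; return u[:2]/u[2]
def ray(p,uv,z):
    K=np.array(p['K']);T=np.array(p['extrinsics'])
    d=T[:3,:3]@np.linalg.solve(K,[uv[0],uv[1],1.]); o=T[:3,3]
    return o+d*(z-o[2])/d[2]
E
python3 - <<'E'
from h import *
o=get_obs(); print(o['t'],o['eef_pos'],o['tool_rot'],o['gripper_width'],bot.grip_point_offset)
for n in ('top','side'):
    im,p=snap(n,n+'0.png'); print(n,np.round(p['extrinsics'],3).tolist(),np.round(p['K'],1).tolist())
E
```

```text
0.0 [0.21904417 0.63784705 0.23032678] [-9.95431303e-05  1.64649692e-01  9.86351685e-01 -9.07371638e-04] 0.9981623884181304 0.0187
top [[-0.113, -0.969, 0.218, 0.305], [-0.994, 0.111, -0.02, 0.053], [-0.005, -0.219, -0.976, 1.146], [0.0, 0.0, 0.0, 1.0]] [[488.8, 0.0, 330.3], [0.0, 488.8, 237.1], [0.0, 0.0, 1.0]]
side [[-0.851, 0.345, -0.396, 0.958], [0.525, 0.572, -0.63, 0.752], [0.009, -0.744, -0.668, 0.814], [0.0, 0.0, 0.0, 1.0]] [[434.2, 0.0, 319.6], [0.0, 434.2, 233.4], [0.0, 0.0, 1.0]]
```

View pics/top0.png

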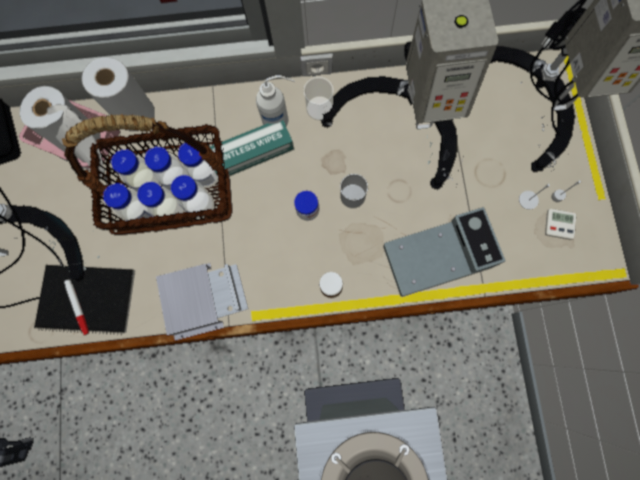

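View pics/side0.png

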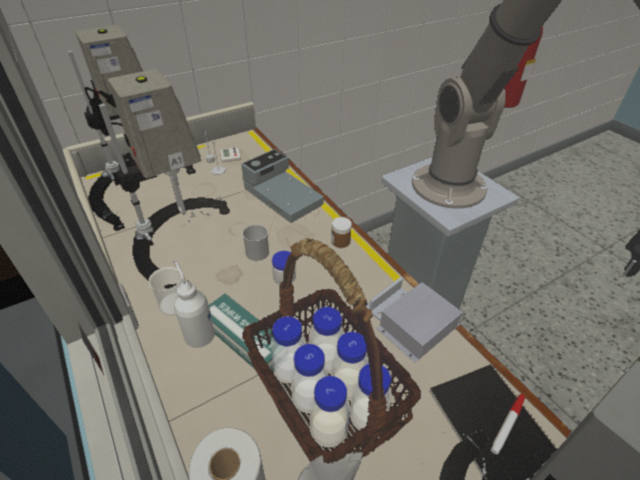

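The top view shows the rack around (190,300) with the plate sticking out to the right (world −y). The shaker is around (445,255) with its console to the right, and the jars and cup are at (306,205), (353,190) and (331,285). Next I'll take a closer crop.

```bash
python3 - <<'E'
from h import *
t=cv2.imread('pics/top0.png'); s=cv2.imread('pics/side0.png')
def c(im,x,y): return cv2.resize(im[y:y+100,x:x+133],(399,300),interpolation=cv2.INTER_CUBIC)
a=np.vstack([np.hstack([c(t,140,250),c(t,380,200)]),np.hstack([c(s,350,265),c(s,220,135)])])
cv2.imwrite('pics/crop0.png',a)
im,p=snap('top')
for uv,z in (((306,203),.07),((353,183),.075),((331,283),.07),((160,270),.054),((210,266),.054),((475,225),.104)): print(uv,ray(p,uv,z).round(3))
E
```

```text
(306, 203) [0.632 0.077 0.07 ]
(353, 183) [ 0.666 -0.035  0.075]
(331, 283) [0.442 0.041 0.07 ]
(160, 270) [0.518 0.421 0.054]
(210, 266) [0.514 0.309 0.054]
(475, 225) [ 0.529 -0.287  0.104]
```

View pics/crop0.png

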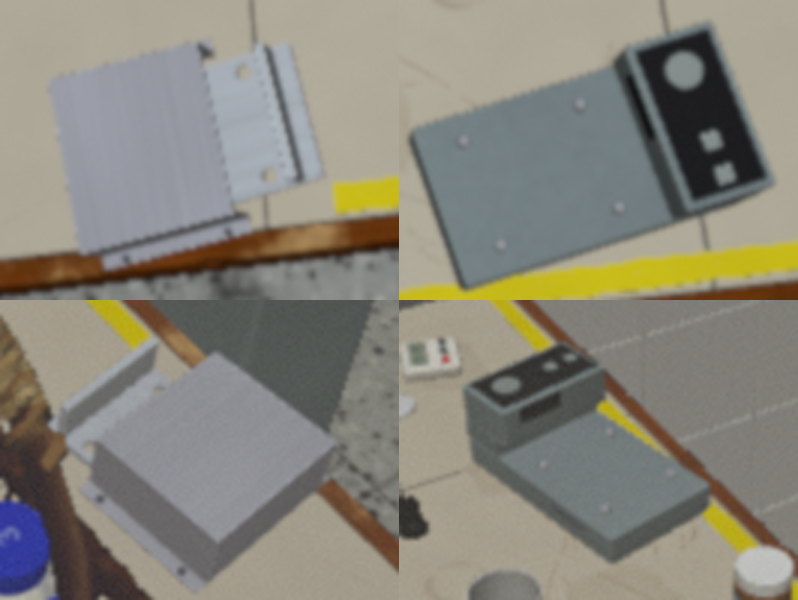

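The crop (3x) shows the rack roof corners at (50,85), (203,42), (232,210) and (82,255). The plate's holes are at (243,72) and (268,175), with the upstand just beyond them. The studs are at (580,104), (463,141), (619,208) and (501,245), and the round key is at (684,70).

```bash
cat >> h.py <<'E'
def fit(model,W):  # 2D rigid: returns origin, yaw, residuals
    m=np.array(model,float);w=np.array(W,float)[:,:2]
    mc=m.mean(0);wc=w.mean(0);H=(m-mc).T@(w-wc)
    a=np.arctan2(H[0,1]-H[1,0],H[0,0]+H[1,1]);R=np.array([[np.cos(a),-np.sin(a)],[np.sin(a),np.cos(a)]])
    o=wc-R@mc; return o,a,w-(m@R.T+o)
E
python3 - <<'E'
from h import *
p=cams.camera_params('top')
T=lambda c,o,z:[ray(p,((x+.5)/3-.5+o[0],(y+.5)/3-.5+o[1]),z) for x,y in c]
f=lambda n,r:print(n,r[0].round(4),r[1].round(4),(r[2]*1000).round(1).tolist())
f('rack',fit([(-57,67),(57,67),(57,-67),(-57,-67)]*np.array(.001),T([(50,85),(203,42),(232,210),(82,255)],(140,250),.054)))
f('plate',fit(np.array([(35,42),(35,-42)])*.001,T([(243,72),(268,175)],(140,250),.006)))
r=fit(np.array([(35,42),(-60,42),(35,-42),(-60,-42)])*.001,T([(181,104),(64,141),(220,208),(102,245)],(380,200),.047));f('seat',r)
print('key',T([(285,70)],(380,200),.104), 'sq',T([(312,140),(326,174)],(380,200),.103))
o=get_obs();print(o['eef_pos'])
E
```

```text
rack [0.4461 0.3641] -1.4238 [[-3.8, 0.1], [-0.9, -3.3], [4.0, 2.4], [0.7, 0.8]]
plate [0.4548 0.3234] -1.4016 [[-0.2, -0.0], [0.2, 0.0]]
seat [ 0.4803 -0.1954] -1.3768 [[0.2, 0.1], [0.1, 0.3], [-0.5, 0.1], [0.2, -0.4]]
key [array([ 0.53343159, -0.28700683,  0.104     ])] sq [array([ 0.47979578, -0.29746178,  0.103     ]), array([ 0.45398094, -0.30293667,  0.103     ])]
[0.21910579 0.63800224 0.23055341]
```

arm_command --rows '[[[85, 0.2, -0.3, 0, 0.6], [85, 0.45, -0.7, 0, 0.7], [85, 0.45, -0.7, 0, 0.7], [85, 0.45, -0.7, 0, 0.7], [85, 0.5, -0.7, 0, 0.7], [85, 0.5, -0.7, 0, 0.7], [60, 0.5, -0.7, -0.1, 0.7], [42, 0.5, -0.7, -0.2, 0.7], [42, 0.4, -0.6, -0.2, 0.6], [42, 0.15, -0.2, 0, 0.1]]]'

```text
t: 1.4
eef_pos: [0.4663, 0.2746, 0.2002]
tool_rot: [-0.001, -0.081, 0.997, -0.001]
contact_force: [0.5, 0.4, 1.1]
gripper_width: 0.489
grasp_force: 0.0
```

```bash
cat >> h.py <<'E'
def st():
    o=get_obs(); w,x,y,z=o['tool_rot']; ax=np.array([2*(x*y-w*z),1-2*(x*x+z*z)])
    print(round(o['t'],2),'tcp',o['eef_pos'].round(4),'closeline',round(np.arctan2(ax[1],ax[0]),4),'F',np.round(o['contact_force'],1),'w',round(o['gripper_width']*85.4,1),'g',round(o['grasp_force'],1)); return o
E
python3 - <<'E'
from h import *
st(); im,p=snap('wrist','w1.png'); np.save('w1.npy',np.array(p['extrinsics'])); print(np.round(p['K'],1).tolist(),np.round(p['extrinsics'],3).tolist())
E
```

```text
1.4 tcp [0.4663 0.2746 0.2002] closeline 1.732 F [0.5 0.4 1.1] w 41.8 g 0.0
[[336.1, 0.0, 316.0], [0.0, 336.1, 241.1], [0.0, 0.0, 1.0]] [[-0.161, 0.94, 0.302, 0.391], [0.987, 0.154, 0.048, 0.261], [-0.002, 0.305, -0.952, 0.342], [0.0, 0.0, 0.0, 1.0]]
```

View pics/w1.png

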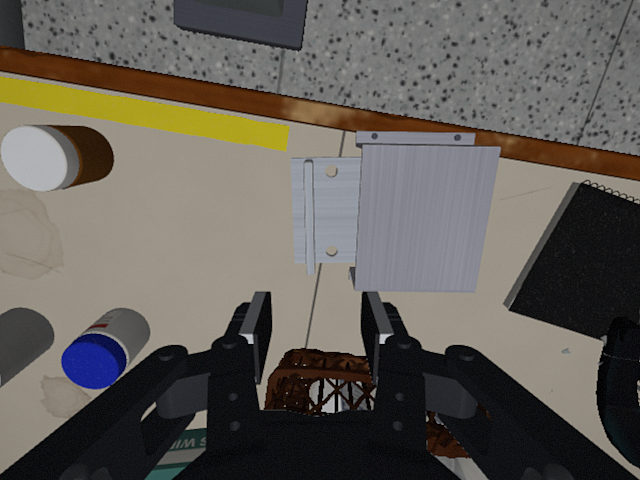

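The wrist view shows the upstand's top edge from (308,161) to (310,273), the holes at (331,171) and (331,251), and the rack edge near u=358. The upstand is clear of the other objects.

```bash
python3 - <<'E'
from h import *
p=cams.camera_params('wrist'); o=st()
print('upstand',ray(p,(308.5,161),.042).round(4),ray(p,(310,274),.042).round(4))
r=fit(np.array([(35,-42),(35,42)])*.001,[ray(p,(331,171),.006),ray(p,(331,251),.006)]);print(r)
c=lambda x:r[0]+x*np.array([np.cos(r[1]),np.sin(r[1])])
print('ups',c(.057))
E
```

```text
1.45 tcp [0.4672 0.2741 0.2007] closeline 1.7312 F [ 0.4 -0.8  0.6] w 41.9 g 0.0
upstand [0.4159 0.2577 0.042 ] [0.5214 0.2755 0.042 ]
(array([0.45988719, 0.32241113]), np.float64(-1.396125774369651), array([[ 1.54926389e-04,  2.73396880e-05],
       [-1.54926389e-04, -2.73396880e-05]]))
ups [0.46979286 0.26627845]
```

arm_command --rows '[[[42, 0, -0.12, -0.4, 0.1], [42, 0, 0, -0.7, 0], [42, 0, 0, -0.7, 0], [42, 0, 0, -0.6, 0], [42, 0, 0, -0.45, 0], [42, 0, 0, -0.25, 0], [42, 0, 0, 0, 0], [0, 0, 0, 0, 0], [0, 0, 0, 0, 0], [0, 0, 0, 0, 0]]]' --newtons 40

```text
t: 2.7
eef_pos: [0.4661, 0.2713, 0.0165]
tool_rot: [0.001, -0.086, 0.996, 0.0]
contact_force: [-0.0, -0.9, 7.7]
gripper_width: 0.085
grasp_force: 40.6
```

arm_command --rows '[[[0, 0.02, -0.1, 0.03, 0], [0, 0.03, -0.2, 0, 0], [0, 0.05, -0.3, 0, 0], [0, 0.05, -0.3, 0, 0], [0, 0.05, -0.3, 0, 0], [0, 0.05, -0.3, 0, 0], [0, 0.04, -0.25, 0, 0], [0, 0.02, -0.12, 0, 0], [0, 0, 0, 0, 0], [0, 0, 0, 0, 0]]]'

```text
t: 3.95
eef_pos: [0.4838, 0.1598, 0.0171]
tool_rot: [0.0, -0.087, 0.996, 0.0]
contact_force: [0.2, 0.7, -3.2]
gripper_width: 0.087
grasp_force: 39.1
```

arm_command --rows '[[[40, 0, 0, 0, 0], [60, 0, 0, 0, 0], [60, 0, 0, 0, 0], [60, 0, 0, 0, 0], [60, 0, 0, 0.2, 0], [60, 0, 0, 0.6, 0], [60, -0.05, 0.2, 0.8, 0], [60, -0.05, 0.4, 0.8, 0], [60, -0.1, 0.4, 0.5, 0], [60, -0.05, 0.3, 0, 0]]]'

```text
t: 5.2
eef_pos: [0.47, 0.239, 0.1945]
tool_rot: [0.003, -0.087, 0.996, 0.002]
contact_force: [-0.2, -0.2, -1.2]
gripper_width: 0.702
grasp_force: 0.0
```

```bash
python3 - <<'E'
from h import *
o=st(); print(o['q'].round(2)); im,p=snap('wrist','w2.png')
np.savez('w2.npz',K=p['K'],extrinsics=p['extrinsics']); 
E
```

```text
5.2 tcp [0.47   0.239  0.1945] closeline 1.7446 F [-0.2 -0.2 -1.2] w 60.0 g 0.0
[-0.62  0.27  0.04  1.95 -0.01  0.91  1.17]
```

View pics/w2.png

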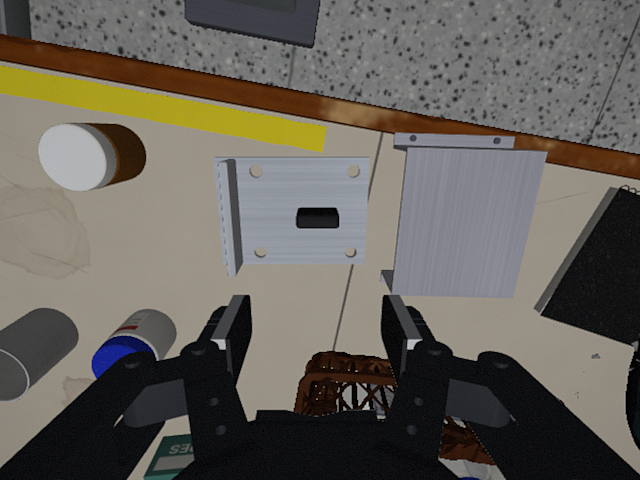

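The plate lies flat and clear of the rack. Its holes are at (256,171), (353,171), (351,252) and (260,252), and the bar grip is around (318,217).

```bash
python3 - <<'E'
from h import *
p=dict(np.load('w2.npz')); print(st()['q'][6])
r=fit(np.array([(35,-42),(-60,-42),(-60,42),(35,42)])*.001,[ray(p,u,.006) for u in ((256,171),(353,171),(351,252),(260,252))])
print(r[0],r[1],(r[2]*1000).round(1).tolist())
d=np.array([np.cos(r[1]),np.sin(r[1])]);g=r[0]-.025*d
print('grip',g, 'pred px',pix(p,[*g,.04]))
E
```

```text
5.25 tcp [0.4684 0.2411 0.1927] closeline 1.7474 F [-0.7  2.1 -0.3] w 59.8 g 0.0
1.1689332661254939
[0.47545633 0.21547481] -1.3960267710199599 [[0.2, 0.6], [0.5, -0.6], [-0.3, 0.1], [-0.4, -0.0]]
grip [0.4711093  0.24009397] pred px [317.73928184 221.74962826]
```

arm_command --rows '[[[60, 0, 0, 0, -0.7], [60, 0, 0, 0, -1], [60, 0, 0, 0, -1], [60, 0, 0, 0, -1], [60, 0, 0, 0, -1], [60, 0, 0, 0, -1], [60, 0, 0, 0, -1], [60, 0, 0, 0, -1], [60, 0, 0, 0, -1], [60, 0, 0, 0, -1]]]'

```text
t: 6.5
eef_pos: [0.4682, 0.2358, 0.1898]
tool_rot: [-0.001, 0.298, 0.954, -0.001]
contact_force: [-0.1, 1.0, 0.8]
gripper_width: 0.701
grasp_force: 0.0
```

arm_command --rows '[[[60, 0, 0, 0, -1], [60, 0, 0, 0, -1], [60, 0, 0, 0, -1], [60, 0, 0, 0, -1], [60, 0, 0, -0.2, -1], [60, 0, 0, -0.5, -1], [60, 0, 0, -0.5, -1], [60, 0, 0, -0.3, -1], [60, 0, 0, 0, -1], [60, 0, 0, 0, -0.95]]]'

```text
t: 7.75
eef_pos: [0.4679, 0.2355, 0.0996]
tool_rot: [-0.0, 0.645, 0.764, -0.002]
contact_force: [-0.5, 0.2, 0.1]
gripper_width: 0.702
grasp_force: 0.0
```

```bash
python3 - <<'E'
from h import *
o=st(); print(o['q'].round(2))
E
```

```text
7.75 tcp [0.4679 0.2355 0.0996] closeline 0.1687 F [-0.5  0.2  0.1] w 60.0 g 0.0
[-0.84  0.42  0.31  2.04 -0.19  0.71 -0.24]
```

arm_command --rows '[[[60, 0.05, 0.07, -0.3, 0.07], [60, 0, 0, -0.4, 0], [60, 0, 0, -0.4, 0], [60, 0, 0, -0.25, 0], [60, 0, 0, -0.08, 0], [60, 0, 0, 0, 0], [0, 0, 0, 0, 0], [0, 0, 0, 0, 0], [0, 0, 0, 0, 0], [0, 0, 0, 0, 0]]]' --newtons 60

```text
t: 9.0
eef_pos: [0.4719, 0.2414, 0.016]
tool_rot: [-0.0, 0.642, 0.767, 0.0]
contact_force: [-0.4, 0.3, 5.9]
gripper_width: 0.152
grasp_force: 59.8
```

```bash
python3 - <<'E'
from h import *
st();snap('top','t3.png')
E
```

```text
9.0 tcp [0.4719 0.2414 0.016 ] closeline 0.1777 F [-0.4  0.3  5.9] w 12.9 g 59.8
```

arm_command --rows '[[[0, 0, 0, 0.3, 0], [0, 0, 0, 0.6, 0], [0, 0, 0, 0.6, 0], [0, 0, -0.2, 0.4, 0], [0, 0, -0.4, 0, 0.1], [0, 0, -0.6, 0, 0.1], [0, 0, -0.7, 0, 0], [0, 0, -0.7, 0, 0], [0, 0, -0.7, 0, 0], [0, 0, -0.7, 0, 0]]]'

```text
t: 10.3
eef_pos: [0.4715, -0.0001, 0.1301]
tool_rot: [0.0, 0.636, 0.772, 0.0]
contact_force: [1.1, 0.6, -3.5]
gripper_width: 0.156
grasp_force: 58.9
```

arm_command --rows '[[[0, 0, -0.6, 0, 0], [0, 0, -0.5, 0, 0], [0, 0, -0.4, 0, 0], [0, 0, -0.3, 0, 0], [0, 0, -0.3, 0, 0], [0, 0, -0.2, 0, 0], [0, 0, -0.1, 0, 0], [0, 0, 0, 0, 0], [0, 0, 0, 0, 0], [0, 0, 0, 0, 0]]]'

```text
t: 11.55
eef_pos: [0.4719, -0.1422, 0.1292]
tool_rot: [-0.0, 0.635, 0.772, 0.0]
contact_force: [0.3, 0.8, -3.3]
gripper_width: 0.15
grasp_force: 58.9
```

```bash
python3 - <<'E'
from h import *
o=st();print(o['q'].round(2))
t,p=snap('top','t4.png');w,pw=snap('wrist','w4.png');np.savez('w4.npz',K=pw['K'],extrinsics=pw['extrinsics'])
a=cv2.resize(t[190:300,370:515],None,fx=3,fy=3,interpolation=cv2.INTER_CUBIC)
b=cv2.resize(w,(364,273))
c=np.zeros((330,800,3),np.uint8);c[:,:435]=a;c[:273,436:]=b;cv2.imwrite('pics/c4.png',c[:,:,::-1])
E
```

```text
11.55 tcp [ 0.4719 -0.1422  0.1292] closeline 0.1945 F [ 0.3  0.8 -3.3] w 12.8 g 58.9
[-0.2   0.33  0.44  2.1  -0.21  0.75  0.57]
```

View pics/c4.png

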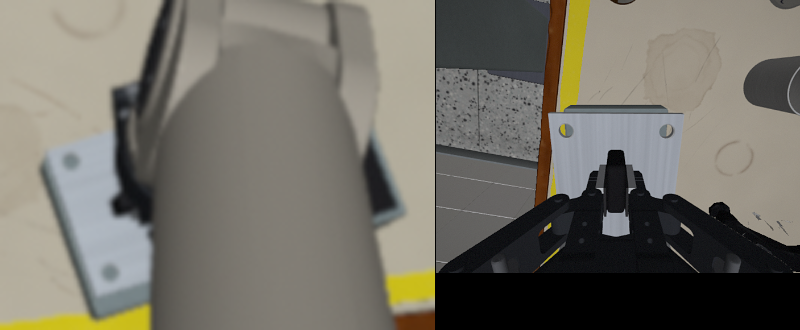

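In the top crop the plate hides most of the deck, and its tail holes are at (70,160) and (110,271). In the wrist half the deck's tail edge shows just beyond the plate, roughly from u=566 to 668.

```bash
python3 - <<'E'
from h import *
p=cams.camera_params('top'); o=st(); zp=o['eef_pos'][2]-.016
T=lambda c,q,z:[ray(p,((x+.5)/3-.5+q[0],(y+.5)/3-.5+q[1]),z) for x,y in c]
r=fit(np.array([(-60,42),(-60,-42)])*.001,T([(70,160),(110,271)],(370,190),zp+.006));print(zp,r)
d=np.array([np.cos(r[1]),np.sin(r[1])])
print('grip in top',r[0]-.025*d)
s=np.array([.4803,-.1954]);a=-1.3768;R=np.array([[np.cos(a),-np.sin(a)],[np.sin(a),np.cos(a)]])
print('in seat',(R.T@(r[0]-s)), r[1]-a)
# wrist w4: deck/plate corners
pw=dict(np.load('w4.npz'))
c=cv2.imread('pics/w4.png'); crop=cv2.resize(c[160:260,190:450],None,fx=3,fy=3,interpolation=cv2.INTER_CUBIC);cv2.imwrite('pics/w4c.png',crop)
for x in [(-115,65),(-115,-65)]:
    q=R@(np.array(x)*.001+[.02,0])+s; print('deck corner px pred',pix(pw,[*q,.04]))
for x in [(-60,42),(-60,-42)]:
    tq=o['eef_pos'][:2]; cl=.1945-np.pi/2;R2=np.array([[np.cos(cl),-np.sin(cl)],[np.sin(cl),np.cos(cl)]])
    q=R2@(np.array(x)*.001+[.025,0])+tq; print('hole px pred',pix(pw,[*q,zp+.006]))
E
```

```text
11.65 tcp [ 0.4719 -0.1423  0.1293] closeline 0.1943 F [ 0.7  0.3 -3.5] w 12.7 g 58.9
0.11328372666739027 (array([ 0.47723318, -0.16748555]), np.float64(-1.370735059193979), array([[-4.49469917e-05, -9.11407328e-06],
       [ 4.49469917e-05,  9.11407328e-06]]))
grip in top [ 0.47226494 -0.14298419]
in seat [-0.02798205  0.0023721 ] 0.006064940806020935
deck corner px pred [404.6983293  188.09291645]
deck corner px pred [215.75826563 187.88185431]
hole px pred [401.10074452 227.93952083]
hole px pred [222.11884817 227.82109436]
```

View pics/w4c.png

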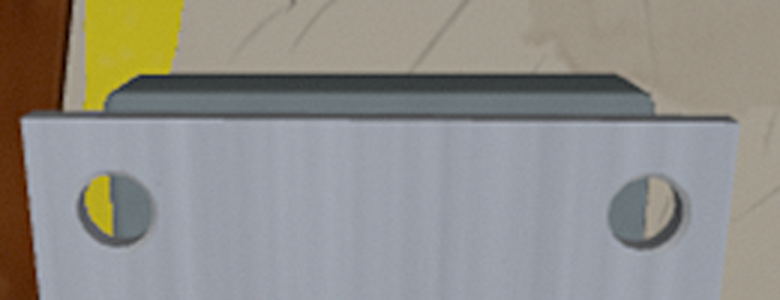

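arm_command --rows '[[[0, 0, -0.06, -0.1, 0], [0, 0, -0.08, -0.2, 0], [0, 0, 0, -0.2, 0], [0, 0, 0, -0.2, 0], [0, 0, 0, -0.15, 0], [0, 0, 0, -0.1, 0], [0, 0, 0, -0.05, 0], [0, 0, 0, -0.03, 0], [0, 0, 0, 0, 0], [0, 0, 0, 0, 0]]]'

```text
t: 12.9
eef_pos: [0.4721, -0.1512, 0.0678]
tool_rot: [0.0, 0.635, 0.772, 0.0]
contact_force: [-0.6, -0.1, -3.4]
gripper_width: 0.151
grasp_force: 58.9
```

```bash
python3 - <<'E'
from h import *
st()
E
```

```text
12.9 tcp [ 0.4721 -0.1512  0.0678] closeline 0.1936 F [-0.6 -0.1 -3.4] w 12.9 g 58.9
```

arm_command --rows '[[[0, 0, 0, -0.03, 0], [0, 0, 0, -0.02, 0], [0, 0, 0, -0.02, 0], [0, 0, 0, -0.02, 0], [0, 0, 0, -0.02, 0], [0, 0, 0, 0, 0], [0, 0, 0, 0, 0], [0, 0, 0, 0, 0], [0, 0, 0, 0, 0], [0, 0, 0, 0, 0]]]'

```text
t: 14.15
eef_pos: [0.4719, -0.1511, 0.0627]
tool_rot: [-0.0, 0.636, 0.772, 0.001]
contact_force: [-8.0, 4.3, 23.9]
gripper_width: 0.15
grasp_force: 62.8
```

arm_command --rows '[[[0, 0, 0, 0.015, 0], [0, 0, 0, 0, 0], [0, 0.005, -0.03, 0, 0], [0, 0.01, -0.05, 0, 0], [0, 0.01, -0.05, 0, 0], [0, 0.01, -0.05, 0, 0], [0, 0.01, -0.04, 0, 0], [0, 0, 0, 0, 0], [0, 0, 0, 0, 0], [0, 0, 0, 0, 0]]]'

```text
t: 15.4
eef_pos: [0.4757, -0.1626, 0.0629]
tool_rot: [-0.0, 0.635, 0.773, 0.001]
contact_force: [-1.9, 6.0, 11.9]
gripper_width: 0.148
grasp_force: 61.0
```

```bash
python3 - <<'E'
from h import *
st()
E
```

```text
15.4 tcp [ 0.4757 -0.1626  0.0629] closeline 0.1951 F [-1.9  6.  11.9] w 12.6 g 61.0
```

arm_command --rows '[[[0, -0.005, -0.02, 0, 0], [0, -0.005, -0.02, 0, 0], [0, 0, -0.015, -0.005, 0], [0, 0, -0.015, -0.005, 0], [0, 0, -0.015, 0, 0], [0, 0, -0.015, 0, 0], [0, 0, 0, 0, 0], [0, 0, 0, 0, 0], [0, 0, 0, 0, 0], [0, 0, 0, 0, 0]]]'

```text
t: 16.65
eef_pos: [0.4748, -0.1705, 0.0614]
tool_rot: [0.001, 0.635, 0.772, 0.0]
contact_force: [4.8, 1.7, 0.9]
gripper_width: 0.153
grasp_force: 59.5
```

```bash
cat >> h.py <<'E'
def ps(o):
    q=o['eef_pos'][:2]+.025*np.array([.1929,-.9812])-[.4803,-.1954]
    print('plate in seat mm',1000*(q@[.1929,-.9812]),1000*(q@[.9812,.1929]),1000*(o['eef_pos'][2]-.056))
E
python3 - <<'E'
from h import *
ps(st())
E
```

```text
16.65 tcp [ 0.4748 -0.1705  0.0614] closeline 0.1938 F [4.8 1.7 0.9] w 13.1 g 59.5
plate in seat mm -0.5434418142564602 -0.6096544537283733 5.436942747049408
```

arm_command --rows '[[[0, 0.01, 0, 0, 0], [0, 0.005, 0, -0.02, 0], [0, 0, 0, -0.02, 0], [0, 0, 0, -0.02, 0], [0, 0, 0, -0.02, 0], [0, 0, 0, 0, 0], [0, 0, 0, 0, 0], [0, 0, 0, 0, 0], [0, 0, 0, 0, 0], [0, 0, 0, 0, 0]]]'

```text
t: 17.9
eef_pos: [0.476, -0.1706, 0.0564]
tool_rot: [0.001, 0.635, 0.772, 0.0]
contact_force: [6.4, 1.1, -1.5]
gripper_width: 0.149
grasp_force: 59.3
```

```bash
python3 - <<'E'
from h import *
ps(st())
E
```

```text
17.9 tcp [ 0.476  -0.1706  0.0564] closeline 0.1942 F [ 6.4  1.1 -1.5] w 12.7 g 59.3
plate in seat mm -0.15980746889326058 0.5794860376453423 0.4275815775925326
```

arm_command --rows '[[[0, 0.01, 0, -0.01, 0], [0, 0, 0, -0.01, 0], [0, 0, 0, -0.01, 0], [0, 0, 0, 0, 0], [0, 0, 0, 0, 0], [30, 0, 0, 0, 0], [50, 0, 0, 0, 0], [50, 0, 0, 0, 0], [50, 0, 0, 0, 0], [50, 0, 0, 0, 0]]]'

```text
t: 19.15
eef_pos: [0.4752, -0.1704, 0.0545]
tool_rot: [-0.0, 0.635, 0.772, -0.0]
contact_force: [-0.4, 0.4, 1.0]
gripper_width: 0.583
grasp_force: 0.0
```

```bash
python3 - <<'E'
from h import *
ps(st())
E
```

```text
19.15 tcp [ 0.4752 -0.1704  0.0545] closeline 0.1935 F [-0.4  0.4  1. ] w 49.8 g 0.0
plate in seat mm -0.5003691298059361 -0.13358390132329453 -1.5317079398810483
```

arm_command --rows '[[[50, 0, 0, 0.2, 0], [50, 0, 0, 0.5, 0], [50, 0, 0, 0.6, 0], [50, 0, 0, 0.5, 0], [0, 0.2, -0.4, 0, 0], [0, 0.3, -0.6, 0, 0], [0, 0.3, -0.6, 0, 0], [0, 0.17, -0.34, 0, 0], [0, 0, 0, 0, 0], [0, 0, 0, 0, 0]]]'

```text
t: 20.4
eef_pos: [0.5333, -0.2858, 0.1628]
tool_rot: [-0.0, 0.635, 0.772, 0.0]
contact_force: [-0.5, 0.1, 0.6]
gripper_width: -0.002
grasp_force: 0.0
```

```bash
python3 - <<'E'
from h import *
st();w,p=snap('wrist','w5.png');np.savez('w5.npz',K=p['K'],extrinsics=p['extrinsics'])
E
```

```text
20.4 tcp [ 0.5333 -0.2858  0.1628] closeline 0.194 F [-0.5  0.1  0.6] w -0.2 g 0.0
```

View pics/w5.png

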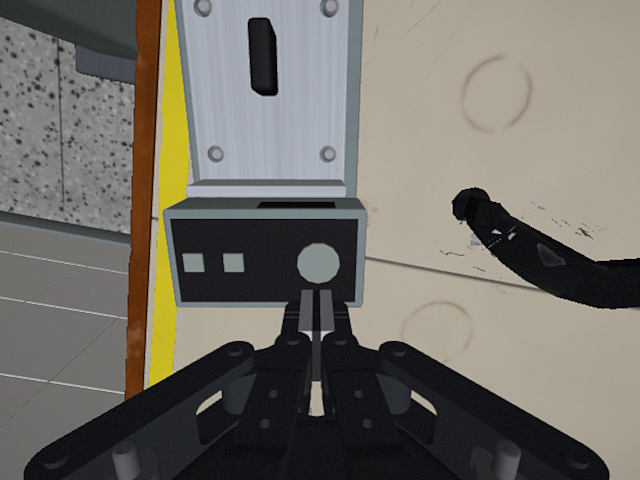

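The plate is home, with a stud visible in every hole. The round key is at (318,263).

```bash
python3 - <<'E'
from h import *
p=dict(np.load('w5.npz'));print(ray(p,(318.5,263),.104),pix(p,[.5333,-.2858,.104]),pix(p,[.5333,-.2858,.163]))
E
```

```text
[ 0.53724445 -0.28716103  0.104     ] [312.86660056 259.94047728] [311.68650876 304.86194537]
```

arm_command --rows '[[[0, 0.02, -0.02, -0.15, 0], [0, 0, 0, -0.3, 0], [0, 0, 0, -0.25, 0], [0, 0, 0, -0.12, 0], [0, 0, 0, -0.05, 0], [0, 0, 0, -0.03, 0], [0, 0, 0, -0.02, 0], [0, 0, 0, 0, 0], [0, 0, 0, 0, 0], [0, 0, 0, 0, 0]]]'

```text
t: 21.7
eef_pos: [0.5349, -0.288, 0.1076]
tool_rot: [0.0, 0.635, 0.772, 0.0]
contact_force: [0.0, -0.0, -1.4]
gripper_width: -0.003
grasp_force: 0.0
```

arm_command --rows '[[[0, 0, 0, -0.02, 0], [0, 0, 0, -0.02, 0], [0, 0, 0, -0.015, 0], [0, 0, 0, -0.01, 0], [0, 0, 0, -0.01, 0], [0, 0, 0, 0, 0], [0, 0, 0, 0, 0], [0, 0, 0, 0, 0], [0, 0, 0, 0, 0], [0, 0, 0, 0, 0]]]'

```text
t: 22.95
eef_pos: [0.5348, -0.288, 0.103]
tool_rot: [-0.0, 0.635, 0.772, 0.0]
contact_force: [-2.0, 1.7, 4.4]
gripper_width: 0.003
grasp_force: 2.4
```

arm_command --rows '[[[0, 0, 0, -0.01, 0], [0, 0, 0, -0.01, 0], [0, 0, 0, 0, 0], [0, 0, 0, 0, 0], [0, 0, 0, 0, 0], [0, 0, 0, 0, 0], [0, 0, 0, 0, 0], [0, 0, 0, 0, 0], [0, 0, 0, 0, 0], [0, 0, 0, 0, 0]]]'

```text
t: 24.2
eef_pos: [0.5348, -0.288, 0.1026]
tool_rot: [-0.0, 0.636, 0.772, 0.0]
contact_force: [-4.9, 2.8, 12.0]
gripper_width: -0.002
grasp_force: 6.2
```

arm_command --rows '[[[0, 0, 0, 0.1, 0], [0, 0, 0, 0.3, 0], [0, 0, 0, 0.5, 0], [0, 0, 0, 0.5, 0], [0, 0, 0, 0.3, 0], [0, 0, 0, 0, 0], [0, 0, 0, 0, 0], [0, 0, 0, 0, 0], [0, 0, 0, 0, 0], [0, 0, 0, 0, 0]]]'

```text
t: 25.45
eef_pos: [0.5347, -0.2879, 0.2033]
tool_rot: [-0.0, 0.635, 0.772, -0.0]
contact_force: [0.3, 0.9, -0.2]
gripper_width: 0.0
grasp_force: 0.0
```

```bash
python3 - <<'E'
from h import *
st(); print(job.hand_in())
E
```

```text
25.45 tcp [ 0.5347 -0.2879  0.2033] closeline 0.1935 F [ 0.3  0.9 -0.2] w 0.0 g 0.0
the job is handed in; nothing more can be done
None
```

I handed the job in at 25.45 s: the plate is home on the studs and let go, the round key was pressed at about 12 N, and the arm never went near the jars, the cup or the square keys; no verdict came back.

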